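# Close up the pantry canisters

### The arm

A 6-joint arm with a two-finger parallel gripper is mounted at the origin on the work surface. World frame = base frame: x ahead of the robot, y to its left, z up, the work surface at z = 0. Lengths are in m, angles in degrees, forces in N, time in s.
With the tool pointing down it reaches from about 0.275 to 0.85 m from the base axis. Payload 5.2 kg.
Tool frame: the origin (TCP) lies on the centre line of the jaws, within the pads' length; the fingertips stand 19 mm ahead of it and the grasp point (between the pads) is the TCP; z points along the fingers, y is the direction in which the jaws open and shut (so a half turn about z gives the same grasp; the last joint's range is limited). The gripper opens to 85 mm and grips with 20 to 120 N. Pads are 22 mm wide; open, the fingers measure 114 mm over their backs; the gripper's body (76 mm by 85 mm) begins 54 mm behind the grasp point. The pads swing forward as they close: fully open they stand 13 mm farther back than shut.
Start: joints at [-77.166, 14.817, 87.949, -0, 77.235, -11.62], TCP at [0.228, -0.501, 0.25] pointing down, gripper open.
Joint ranges: [-179.93, 179.93], [-52.35, 119.4], [10.71, 147.94], [-69.91, 249.91], [12.55, 155.21], [-178.61, 178.61]. Speed limits (degrees/s): [147.25, 147.25, 180, 180, 180, 180].

### API

Orientations are given as [roll, pitch, yaw] about the fixed x, y, z axes, in that order (R = Rz(yaw) Ry(pitch) Rx(roll)).
In Python, from bench import state, capture, sign_off gives the robot as it stands.
- The arm moves only by the shell command python3 -m creep 'ROWS' [OPENING] [FORCE]. ROWS is JSON, a list of rows, each a list of 6 numbers: the shift along the tool's x, y, z in units of 0.3 m (1.0 is 0.3 m), then the turn, a rotation vector about the tool's x, y, z in units of 2 rad (1.0 is 2 rad). A call has 1 to 5 rows; each row is the pose to reach, as a shift and turn from the pose commanded when the call began, along the tool's axes at that moment; what a row does not reach only later rows make up. A row lasts 1/12 s, in which the tool goes at most 41.7 mm and 7.16 degrees, less where a joint would pass 70% of its speed; a pose out of reach is approached as far as the arm can. A call with a number of a shift or a turn outside -1 to 1 is refused whole. A call with a gripper value outside its range is refused whole. OPENING is the opening, from 0 (shut) to 1 (fully open), set as the call begins (- or left out, the last holds). The fingers move at their own pace and stop on an object; FORCE is the grip in N (left out, the last holds). Time passes only in rows, so rows that repeat a pose let the fingers close. It gives the time, the measured TCP pose, the force and the opening at its end, in the units of the state.
- state(): the state, without advancing time (a new reading comes with each control period).
- capture(name): name is "scene" or "top" or "wrist"; returns a dict with "color" (480x640x3 uint8, red, green, blue), "fx", "fy", "cx", "cy" (pixels), "rvec" (rotation vector, rad) and "tvec" (3), from world to camera coordinates, as OpenCV has them; the wrist camera has in their place "mount" (4x4, takes a point from camera to tool coordinates, whose origin is the TCP and whose axes are the flange's). Camera axes: x right, y down, z forward; pixel columns grow to the right and rows downward; lengths in m; the calibration is good to about 2 mm. A picture is of the moment at which its call begins: read the wrist's pose just before it. There is no depth.
- sign_off(): hands the job in, once; it reports no verdict.
The state is a dict: "clock": time; "qpos": joint angles; "qvel": joint speeds; "effort": joint torques, N m; "position": TCP position; "orientation": TCP orientation; "force": force on the tool from outside, world axes, zero at the start; "wrist_torque": the same for the moment, N m; "gripper_width": finger opening in m.
Only numpy, scipy, OpenCV 4.12 (cv2) and the standard library are available. Lean on these libraries where they do the work, as an engineer would, in place of code of your own. Each camera call takes 0.05 s, during which the arm holds its last target. There are 200 camera calls.

### The job

Get the three white canisters properly shut: put the loose wooden lid on the open one and press it down until it is fully home on the rim, and press home the other lid that is standing proud. Leave everything else on the counter where it is.

Things in the scene. Friction and masses are not known exactly. Their poses are not given: they have to be found in the camera images.
- rim_a (a point): centre of the open mouth of canister A, level with its rim. A is the one of the three alike white round ceramic canisters (100 mm across, 110 mm tall, heavy, they do not budge) that has no lid. Mouth 92 mm inside. z points up
- lid_knob (a point): on the axis of the loose round wooden lid's knob, 18 mm below the knob's flat top: a good point to grasp. The knob is an upright cylinder 24 mm across and 36 mm tall standing on the flange; this point is 18 mm above the flange's top. The lid lies right way up on the counter, plug down; overall it is 70 mm tall and weighs about 0.18 kg. Its z points up out of the knob
- lid_flange (a point): centre of the underside of the loose lid's flange (101 mm across, 6 mm thick), 24 mm below lid_knob. Below the flange a dark rubber plug 86 mm across, tapering to 72 mm at its foot, reaches down 28 mm into the mouth. Fully home, this point is at rim_a
- seal (a joint): how far (m) the rubber sealing ring inside the mouth of canister A has been pushed down: 0 at the start, its top then 12 mm below the rim. A lid merely set in the mouth rests on it with its flange 16 mm above the rim. The ring moves when pressed with more than about 12 N and stays where it is left; it reads 0.016 with the lid home, when the flange meets the hard rim
- lid_b (a joint): gap (m) between flange and rim at canister B, whose lid is in the mouth but stands proud, 13 to 20 mm, its dark plug showing; 0 = home on the rim (hard stop). It slides down when pressed with more than about 12 N and stays where it is left
- knob_b (a point): centre of the flat top of the knob of canister B's lid (same lid and knob as the loose one); 42 mm above the rim when the lid is home
- lid_c (a joint): gap (m) between flange and rim at canister C, whose lid is already home (0); same stiff fit
- knob_c (a point): centre of the flat top of the knob of canister C's lid, 42 mm above the rim when home
- mug: blue ceramic mug, 76 mm across, 90 mm tall, handle on its +y side; a bystander to leave alone; origin at the middle of its underside
- spice_jar: small amber jar, 40 mm across, 70 mm tall; a bystander to leave alone; origin at the middle of its underside
- bowl: white bowl, 150 mm across, 60 mm tall; a bystander to leave alone; origin at the middle of its underside
- spoon: wooden spoon lying flat, 260 mm long along its x; a bystander to leave alone; origin at the middle of its underside
- sauce_bottle: green glass bottle, 56 mm across, 160 mm tall; a bystander to leave alone; origin at the middle of its underside
- can: food can, 68 mm across, 85 mm tall; a bystander to leave alone; origin at the middle of its underside
- salt_jar: clear jar with a steel cap, 56 mm across, 75 mm tall; a bystander to leave alone; origin at the middle of its underside
There are look-alikes about, which are no part of the job. Several things look just like the part that bears lid_knob: the one meant starts nearest to the robot's base. Leave any green look-alike of the part that bears rim_a alone.

How it is judged (in metres and radians):
At the end, for the whole second after the job is handed in: The loose lid sits upright in the mouth of canister A with its flange down on the rim (gap under 2.5 mm, centred within 6 mm, tilted under 0.04 rad, the sealing ring pushed down at least 12 mm), and the lids of canisters B and C are home (gaps under 2 mm), everything at rest (horizontal distance between lid_flange and rim_a below 0.006 m and z of lid_flange in the frame of rim_a between -0.003 and 0.0025 m and angle between lid_flange's own z axis and vertical below 0.04 rad and value of joint seal above 0.012 m and value of joint each of lid_b, lid_c below 0.002 m and velocity of joint lid_b below 0.005 m/s); the robot touches nothing.
It fails at once if a bystander (mug, spice jar, bowl, spoon, sauce bottle, can, salt jar) is moved more than 40 mm or knocked over (distance of any of mug, spice_jar, bowl, spoon, sauce_bottle, can, salt_jar from where it was at the start of the episode above 0.04 m or angle between any of mug, spice_jar, bowl, sauce_bottle, can, salt_jar's own z axis and vertical above 0.6 rad).
It also fails if it takes over 48 s, if anything falls off the work surface, if the arm or the gripper's body presses on something with over 40 N, if the wrist force passes 120 N, or if a joint passes its speed limit or range.

## Working session

There is one attempt and no reset: what is moved stays moved. The work goes in short steps, Python scripts to look and compute and a shell command to move; the robot and the scene stay as the last step left them, time stands still between calls to the robot, and variables do not carry over. Pictures are saved under pics/ and viewed, about 8 in all and at most 12, crops included, and the job is handed in when it is done.

```bash
mkdir -p pics; ls; python3 - <<'E'
from bench import *
import cv2
print(state())
for n in("scene","top"):
    c=capture(n); cv2.imwrite(f"pics/{n}0.png",c["color"][:,:,::-1])
    print(n,{k:v for k,v in c.items() if k!="color"})
E
```

```text
pics
{'clock': 0.0, 'qpos': array([-7.71668785e+01,  1.48592763e+01,  8.80090828e+01,  5.50347837e-04,
        7.72337421e+01, -1.16215756e+01]), 'qvel': array([-0.04791571, -0.03311217, -0.02376386, -0.03454664, -0.01891542,
       -0.02513016]), 'effort': array([-2.14641304e-04, -4.46038198e+01, -2.90572071e+01, -4.58043287e-04,
        1.19570154e-02, -3.29539915e-06]), 'position': array([ 0.2275858 , -0.50018789,  0.24948846]), 'orientation': array([-1.79900100e+02, -2.10934723e-02,  2.44545566e+01]), 'force': array([-0.9352738 ,  0.12470104,  0.1334379 ]), 'wrist_torque': array([0.04038457, 0.00182624, 0.00178041]), 'gripper_width': 0.08546904892524415}
scene {'fx': 546.7223852353297, 'fy': 546.7223852353297, 'cx': 317.81276269740425, 'cy': 243.09257997610524, 'rvec': array([ 1.08550723,  2.36150488, -1.01066291]), 'tvec': array([ 0.3348376 , -0.19245247,  1.73746132])}
top {'fx': 448.5300822798893, 'fy': 448.5300822798893, 'cx': 326.1284217551477, 'cy': 248.70418910303752, 'rvec': array([ 2.12614748, -2.17833652,  0.1188906 ]), 'tvec': array([0.02818774, 0.5777605 , 1.12121956])}
```

View pics/scene0.png

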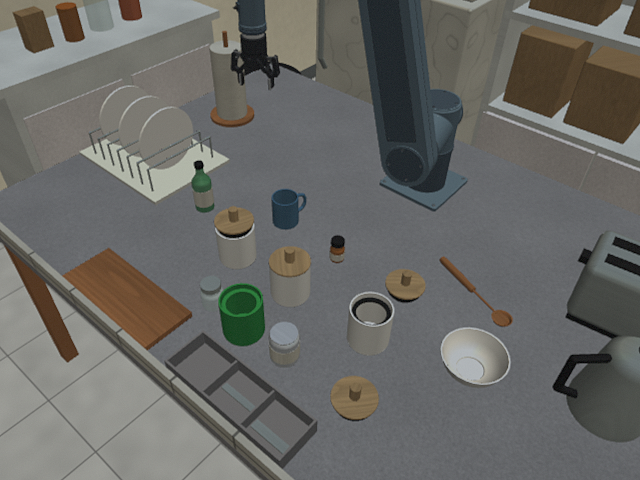

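View pics/top0.png

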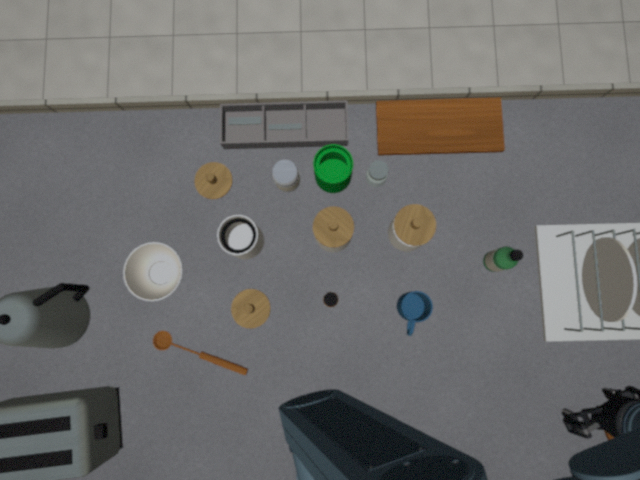

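The scene view shows the open white canister A (370,318), C (290,275, lid home), B (236,235, dark plug showing), and a green decoy (242,315). The loose lids are at scene (406,284) / top (251,308) and at scene (355,397) / top (213,181). The first should be the nearer to the base, so I'll measure both.

```bash
cat > h.py <<'E'
import numpy as np,cv2
from bench import *
def P(c):
    R=cv2.Rodrigues(np.array(c["rvec"]))[0]; return R,np.array(c["tvec"])
def ray(c,uv):
    R,t=P(c); d=R.T@np.array([(uv[0]-c["cx"])/c["fx"],(uv[1]-c["cy"])/c["fy"],1.]); return -R.T@t,d
def onz(c,uv,z):
    o,d=ray(c,uv); return o+d*(z-o[2])/d[2]
def proj(c,p):
    R,t=P(c); q=R@np.array(p)+t; return c["fx"]*q[0]/q[2]+c["cx"],c["fy"]*q[1]/q[2]+c["cy"]
def tri(c1,u1,c2,u2):
    o1,d1=ray(c1,u1);o2,d2=ray(c2,u2);d1/=np.linalg.norm(d1);d2/=np.linalg.norm(d2)
    s=np.linalg.lstsq(np.c_[d1,-d2],o2-o1,rcond=None)[0];a=o1+d1*s[0];b=o2+d2*s[1]
    return (a+b)/2,np.linalg.norm(a-b)
E
python3 - <<'E'
from h import *
for n in("top","scene"):
    c=capture(n); im=c["color"]; hsv=cv2.cvtColor(im,cv2.COLOR_RGB2HSV)
    m=cv2.inRange(hsv,(10,60,90),(24,190,255))
    m=cv2.morphologyEx(m,cv2.MORPH_OPEN,np.ones((3,3)))
    for k in cv2.findContours(m,cv2.RETR_EXTERNAL,cv2.CHAIN_APPROX_NONE)[0]:
        if 500<cv2.contourArea(k)<3000:
            k=cv2.convexHull(k);e=cv2.fitEllipse(k); print(n,"wood",np.round(e[0],1),np.round(e[1],1),*[np.round(onz(c,e[0],z),3)[:2] for z in(.034,.116,.132)])
    if n=="top":
        g=cv2.cvtColor(im,cv2.COLOR_RGB2GRAY)
        m=((hsv[:,:,2]>135)&(hsv[:,:,1]<60)).astype(np.uint8)*255
        for k in cv2.findContours(m[200:270,200:280].copy(),cv2.RETR_LIST,cv2.CHAIN_APPROX_NONE,offset=(200,200))[0]:
            if cv2.contourArea(k)>150:
                e=cv2.fitEllipse(k);p=onz(c,e[0],.11); r=e[1][1]/c["fx"]*(ray(c,e[0])[0][2]-.11)
                print("A",np.round(e[0],1),np.round(e[1],1),p,"dia",r)
t=capture("top")["color"][:,:,::-1];s=capture("scene")["color"][:,:,::-1]
a=cv2.resize(t[165:335,190:450],(780,510),interpolation=cv2.INTER_CUBIC)
cv2.imwrite("pics/ct.png",a)
cv2.imwrite("pics/cs.png",cv2.resize(s[190:430,200:440],(600,600),interpolation=cv2.INTER_CUBIC))
E
```

```text
top wood [250.3 308.2] [38.6 39.7] [0.431 0.211] [0.431 0.196] [0.431 0.193]
top wood [333.  226.7] [41.1 41.2] [ 0.636 -0.005] [ 0.621 -0.005] [ 0.619 -0.004]
top wood [414.7 224.4] [40.9 42.2] [ 0.636 -0.217] [ 0.622 -0.201] [ 0.619 -0.198]
top wood [212.9 180.2] [36.5 37.7] [0.768 0.309] [0.745 0.287] [0.74  0.283]
A [240.1 236.5] [21.2 26.7] [0.60407101 0.22133483 0.11      ] dia 0.06384280142857798
A [237.2 234.6] [38.  38.9] [0.60904754 0.228454   0.11      ] dia 0.09303371731514419
A [236.8 234.4] [39.8 41. ] [0.60957507 0.22931692 0.11      ] dia 0.09805358211859165
scene wood [354.2 397.1] [42.7 48.4] [0.772 0.311] [0.815 0.337] [0.823 0.342]
scene wood [405.  283.7] [29.  40.5] [0.434 0.213] [0.504 0.247] [0.518 0.254]
scene wood [289.4 261.1] [30.3 41.7] [ 0.566 -0.059] [ 0.625 -0.002] [0.637 0.008]
scene wood [233.6 219.9] [26.9 39.4] [ 0.548 -0.286] [ 0.609 -0.212] [ 0.621 -0.197]
scene wood [620.8  61.6] [23.1 79.2] [-1.258  0.195] [-1.05  0.23] [-1.01   0.237]
scene wood [553.6  36.6] [15.3 64.8] [-1.316 -0.128] [-1.103 -0.066] [-1.061 -0.054]
```

View pics/ct.png

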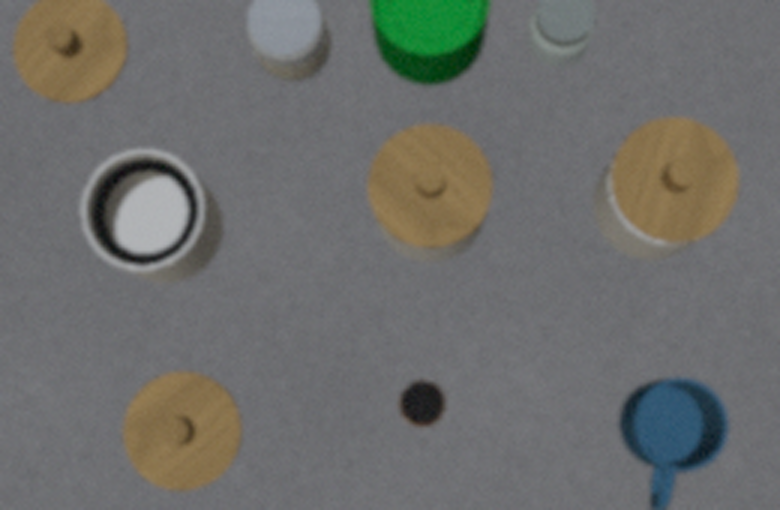

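View pics/cs.png

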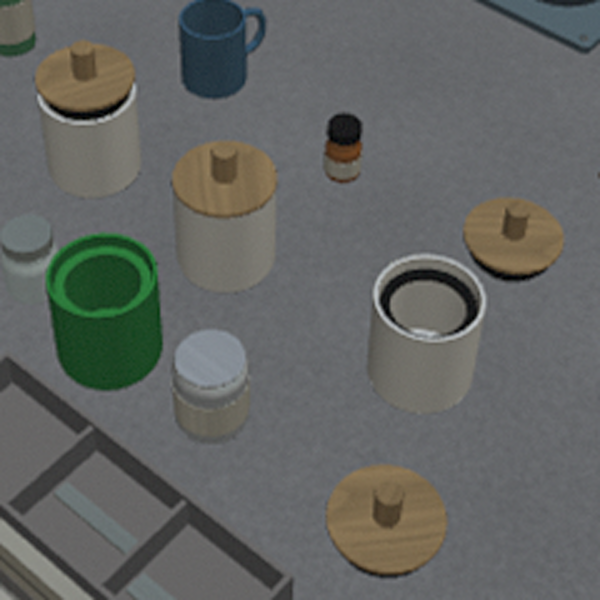

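The crops confirm it. The near lid is at crop-top (182,430), world (0.43,0.21), r≈0.48. The other lid is at crop-top (70,47), world (0.77,0.31), r≈0.83, so the near one is meant. A is the white open one at (0.609,0.229), B shows its plug at (0.62,-0.198), C is at (0.621,-0.005). B comes first because it's on the way: I'll shut the gripper, swing yaw to 0 and move toward B.

```bash
python3 -m creep '[[0.675,-0.158,0,0,0,0.2134],[0.675,-0.158,0,0,0,0.2134],[0.675,-0.158,0,0,0,0.2134],[0.675,-0.158,0,0,0,0.2134],[0.675,-0.158,0,0,0,0.2134]]' 0 100
```

```text
clock: 0.72
position: [0.3858, -0.3785, 0.2503]
orientation: [180.0, -0.0, -0.3]
force: [0.4, -0.5, -0.8]
gripper_width: 0.0256
```

```bash
python3 -m creep '[[0.38,-0.293,0,0,0,0],[0.38,-0.293,0,0,0,0],[0.38,-0.293,0,0,0,0],[0.38,-0.293,0,0,0,0]]'; python3 -m creep '[[0.38,-0.293,0,0,0,0],[0.38,-0.293,0,0,0,0],[0.38,-0.293,0,0,0,0],[0.38,-0.293,0,0,0,0],[0.38,-0.293,0,0,0,0]]'
python3 - <<'E'
from h import *
print(state()["position"],state()["orientation"])
c=capture("wrist");cv2.imwrite("pics/w1.png",c["color"][:,:,::-1]);print(c["mount"],c["fx"],c["cx"],c["cy"])
E
```

```text
clock: 1.05
position: [0.5019, -0.2882, 0.2503]
orientation: [-179.9, -0.1, 0.2]
force: [0.3, -0.4, 0.0]
gripper_width: 0.0
clock: 1.47
position: [0.6157, -0.2001, 0.2496]
orientation: [-179.9, -0.1, 0.3]
force: [-0.2, 0.1, -0.2]
gripper_width: -0.0001
[ 0.61569633 -0.20014402  0.24959406] [-1.79915271e+02 -5.00450999e-02  2.74610329e-01]
[[ 9.46466849e-05 -9.51055335e-01 -3.09020617e-01  7.89072192e-02]
 [ 9.99999445e-01  4.14178021e-04 -9.68413005e-04  8.33200675e-04]
 [ 1.04900390e-03 -3.09020353e-01  9.51054846e-01 -1.22916394e-01]
 [ 0.00000000e+00  0.00000000e+00  0.00000000e+00  1.00000000e+00]] 410.5278464525996 317.5857459294088 240.37100876166704
```

View pics/w1.png

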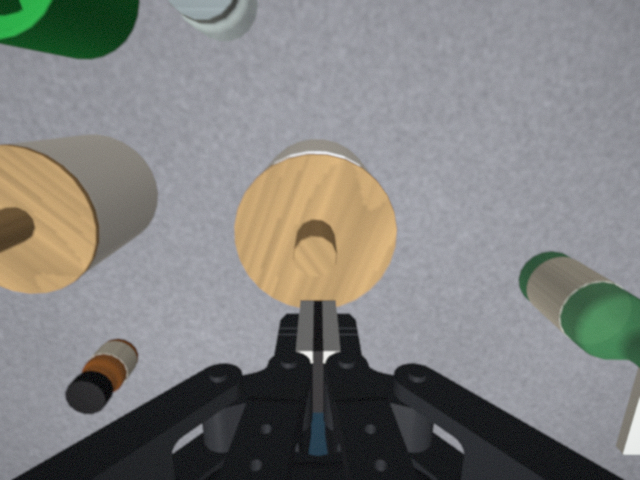

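The wrist view shows B's knob top at (316,255), which casts to (0.620,-0.200): the tool is centred over it. Pressing down now.

```bash
python3 -m creep '[[0,-0.003,0.1,0,0,0],[0,0,0.18,0,0,0],[0,0,0.2,0,0,0],[0,0,0.215,0,0,0],[0,0,0.23,0,0,0]]'; python3 -m creep '[[0,0,0.01,0,0,0],[0,0,0.02,0,0,0],[0,0,0.03,0,0,0],[0,0,0.03,0,0,0]]'
```

```text
clock: 1.93
position: [0.6109, -0.2043, 0.183]
orientation: [-180.0, 0.1, -0.1]
force: [-8.3, 3.3, 12.2]
gripper_width: -0.0001
clock: 2.27
position: [0.6112, -0.2044, 0.1745]
orientation: [180.0, 0.1, -0.1]
force: [-2.9, 1.6, 4.5]
gripper_width: 0.0001
```

```bash
python3 -m creep '[[0,0,-0.05,0,0,0],[0.03,-0.013,-0.05,0,0,0],[0.03,-0.013,-0.05,0,0,0],[0.03,-0.013,-0.05,0,0,0],[0.03,-0.013,-0.05,0,0,0]]';python3 -m creep '[[0,0,0.025,0,0,0],[0,0,0.05,0,0,0],[0,0,0.06,0,0,0],[0,0,0.07,0,0,0],[0,0,0.07,0,0,0]]'
```

```text
clock: 2.68
position: [0.6215, -0.2, 0.1868]
orientation: [-180.0, 0.0, -0.0]
force: [-0.2, 0.1, 0.1]
gripper_width: -0.0001
clock: 3.1
position: [0.622, -0.2002, 0.1708]
orientation: [179.9, -0.2, 0.0]
force: [-9.0, 3.6, 28.2]
gripper_width: -0.0001
```

```bash
python3 -m creep '[[0,0,0.01,0,0,0],[0,0,0.02,0,0,0],[0,0,0.02,0,0,0]]'; python3 -m creep '[[0,0,-0.1,0,0,0],[0,0,-0.2,0,0,0],[0,0,-0.28,0,0,0],[-0.14,-0.14,-0.28,0,0,0],[-0.28,-0.28,-0.28,0,0,0]]' 1; python3 -m creep '[[-0.3,-0.6,0,0,0,0],[-0.3,-0.6,0,0,0,0],[-0.3,-0.6,0,0,0,0],[-0.3,-0.6,0,0,0,0],[-0.3,-0.6,0,0,0,0]]'
python3 - <<'E'
from h import *
c=capture("scene");cv2.imwrite("pics/s2.png",cv2.resize(c["color"][180:330,200:400,::-1],(800,600),interpolation=cv2.INTER_CUBIC))
E
```

```text
clock: 3.35
position: [0.6221, -0.2003, 0.1706]
orientation: [179.7, -0.4, 0.0]
force: [-18.9, 8.4, 55.0]
gripper_width: -0.0001
clock: 3.77
position: [0.5637, -0.1422, 0.2446]
orientation: [179.9, -0.2, -0.1]
force: [-0.3, 2.0, -0.3]
gripper_width: 0.0602
clock: 4.18
position: [0.4705, 0.0411, 0.2432]
orientation: [-180.0, 0.1, 0.0]
force: [-0.1, 0.3, 1.1]
gripper_width: 0.0853
```

View pics/s2.png

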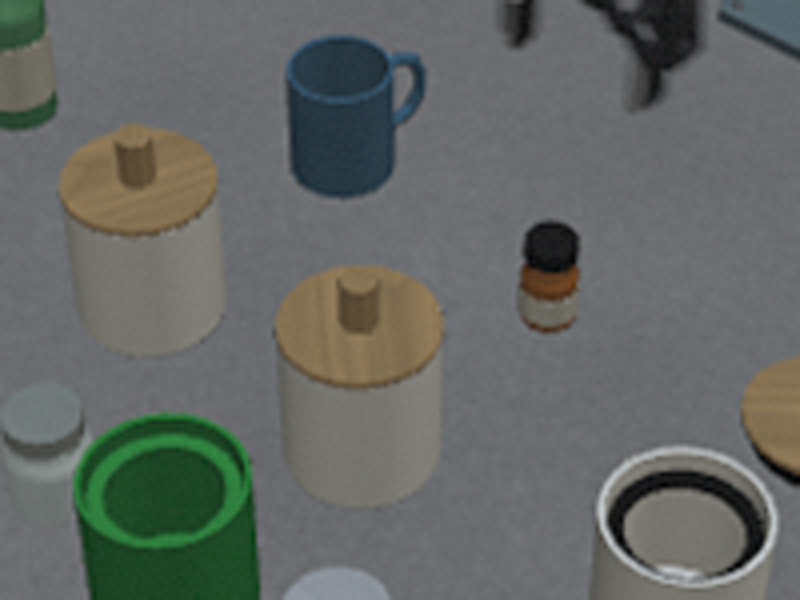

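B (crop 140,240) now looks just like C, with no plug visible: it's home. Next, over to the loose lid.

```bash
python3 -m creep '[[-0.1,-0.5,0,0,0,0],[-0.1,-0.5,0,0,0,0],[-0.1,-0.5,0.2,0,0,0],[-0.1,-0.5,0.3,0,0,0],[-0.1,-0.5,0.3,0,0,0]]';python3 -m creep '[[0,0,0,0,0,0],[0,0,0,0,0,0]]'
python3 - <<'E'
from h import *
s=state();print(s["position"],s["orientation"])
c=capture("wrist");cv2.imwrite("pics/w2.png",c["color"][:,:,::-1])
E
```

```text
clock: 4.65
position: [0.4413, 0.1908, 0.1521]
orientation: [-180.0, 0.0, 0.1]
force: [0.4, -0.3, -0.5]
gripper_width: 0.0853
clock: 4.82
position: [0.4412, 0.1891, 0.1525]
orientation: [179.9, 0.3, 0.1]
force: [-0.1, -0.4, 1.3]
gripper_width: 0.0853
[0.44124857 0.1890572  0.15251467] [1.79930052e+02 2.72280548e-01 1.33344332e-01]
```

View pics/w2.png

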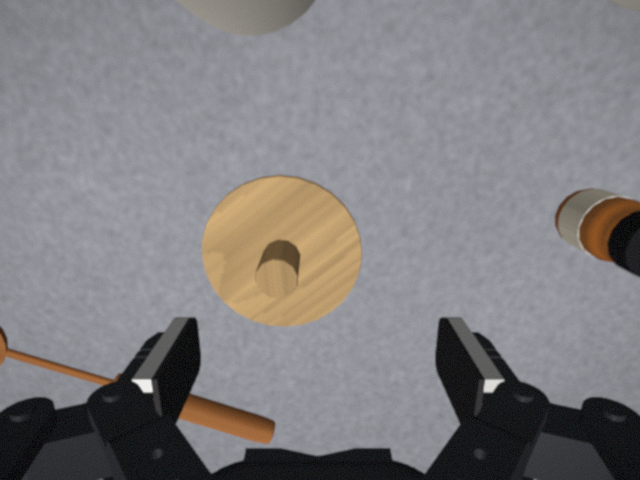

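```bash
cat >> h.py <<'E'
from scipy.spatial.transform import Rotation as Ro
def wz(c,s,uv,z):
    R=Ro.from_euler("xyz",s["orientation"],degrees=True).as_matrix();M=np.array(c["mount"]);p=np.array(s["position"])
    o=R@M[:3,3]+p; d=R@M[:3,:3]@np.array([(uv[0]-c["cx"])/c["fx"],(uv[1]-c["cy"])/c["fy"],1.])
    return o+d*(z-o[2])/d[2]
E
python3 - <<'E'
from h import *
s=state();c=capture("wrist");hsv=cv2.cvtColor(c["color"],cv2.COLOR_RGB2HSV)
m=cv2.inRange(hsv,(10,60,90),(24,190,255))
k=max(cv2.findContours(m[150:350,190:380].copy(),cv2.RETR_EXTERNAL,2,offset=(190,150))[0],key=cv2.contourArea)
e=cv2.fitEllipse(cv2.convexHull(k));print(e,wz(c,s,e[0],.034),wz(c,s,(277,278),.07),s["position"])
E
```

```text
((281.09747314453125, 253.1466827392578), (148.6567840576172, 158.2699737548828), 101.63899230957031) [0.43421588 0.21092445 0.034     ] [0.43277689 0.21014743 0.07      ] [0.44288682 0.18865791 0.15411479]
```

```bash
python3 -m creep '[[-0.03,-0.072,0,0,0,0],[-0.03,-0.072,0.1,0,0,0],[-0.03,-0.072,0.2,0,0,0],[-0.03,-0.072,0.28,0,0,0],[-0.03,-0.072,0.3,0,0,0]]'; python3 -m creep '[[0,0,0,0,0,0],[0,0,0,0,0,0]]'
```

```text
clock: 5.33
position: [0.4335, 0.2092, 0.0629]
orientation: [180.0, 0.1, -0.1]
force: [0.3, 0.6, 0.2]
gripper_width: 0.0854
clock: 5.5
position: [0.4355, 0.2101, 0.0658]
orientation: [-180.0, -0.1, -0.1]
force: [0.8, 0.6, 0.2]
gripper_width: 0.0857
```

```bash
python3 -m creep '[[-0.005,0,0.02,0,0,0],[-0.005,0,0.02,0,0,0],[-0.005,0,0.02,0,0,0]]'; python3 -m creep '[[0,0,0,0,0,0],[0,0,0,0,0,0],[0,0,0,0,0,0],[0,0,0,0,0,0],[0,0,0,0,0,0]]' 0 100;  python3 -m creep '[[0,0,0,0,0,0],[0,0,0,0,0,0]]'
```

```text
clock: 5.75
position: [0.4328, 0.2106, 0.0592]
orientation: [-180.0, -0.1, -0.0]
force: [0.4, -0.9, -0.4]
gripper_width: 0.0854
clock: 6.17
position: [0.4323, 0.2107, 0.0584]
orientation: [-180.0, -0.0, 0.0]
force: [0.3, 3.1, 4.3]
gripper_width: 0.0254
clock: 6.33
position: [0.4325, 0.2107, 0.0586]
orientation: [-180.0, -0.0, 0.0]
force: [-1.1, 0.5, 4.2]
gripper_width: 0.0213
```

```bash
python3 -m creep '[[0,0,-0.05,0,0,0],[0,0,-0.15,0,0,0],[0,0,-0.28,0,0,0],[0,0,-0.42,0,0,0],[0,0,-0.5,0,0,0]]'; python3 -m creep '[[0,0,0,0,0,0],[0,0,0,0,0,0]]'
python3 - <<'E'
from h import *
s=state();print(s["position"],s["gripper_width"],s["force"])
w=capture("wrist");c=capture("scene")
a=cv2.resize(w["color"][:,:,::-1],(400,300));b=cv2.resize(c["color"][210:360,310:460,::-1],(400,300),interpolation=cv2.INTER_CUBIC)
b=cv2.resize(c["color"][200:360,310:470,::-1],(600,600),interpolation=cv2.INTER_CUBIC)
cv2.imwrite("pics/l3.png",np.hstack([cv2.resize(w["color"][:,140:500,::-1],(200,266)),np.zeros((266,0,3),np.uint8)]))
o=np.zeros((600,800,3),np.uint8);o[:,:600]=b;o[:266,600:]=cv2.resize(w["color"][:,140:500,::-1],(200,266));cv2.imwrite("pics/l3.png",o)
E
```

```text
clock: 6.75
position: [0.4332, 0.2108, 0.2119]
orientation: [-180.0, -0.2, 0.0]
force: [1.3, -0.6, -1.4]
gripper_width: 0.0216
clock: 6.92
position: [0.4329, 0.2107, 0.2093]
orientation: [-180.0, -0.2, 0.0]
force: [-0.4, 0.0, -2.7]
gripper_width: 0.0218
[0.4329061  0.21073363 0.20929675] 0.02181035794826859 [-0.42138737  0.04178924 -2.65689038]
```

View pics/l3.png

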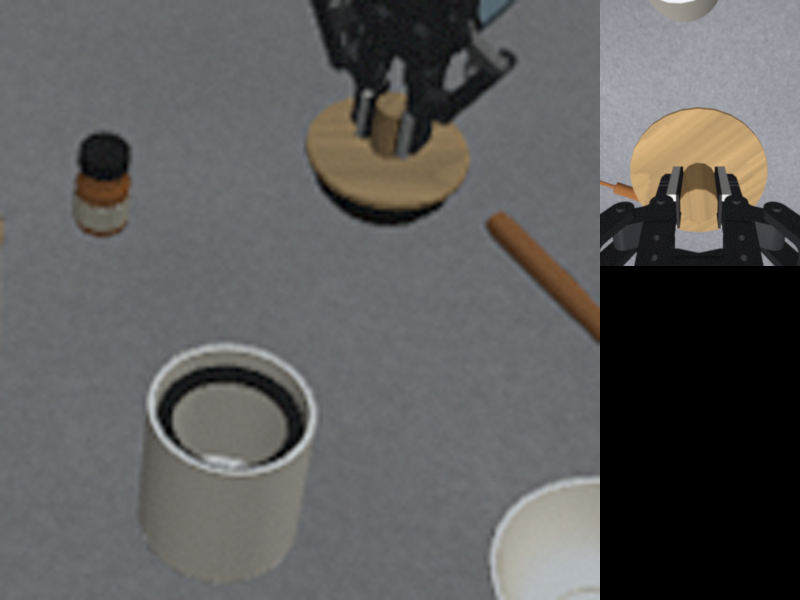

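The lid (crop 388,160) is lifted level, with both pads on the knob. A's rim ellipse is centred at crop (232,408), i.e. scene (371.9,308.8). I'll cross-check that against the top view.

```bash
python3 - <<'E'
from h import *
s=capture("scene");print(onz(s,(371.9,308.8),.11))
t=capture("top");print(onz(t,(237,234.5),.11),tri(s,(371.9,308.8),t,(237,234.5)))
E
python3 -m creep '[[0.1,-0.01,0,0,0,0],[0.22,-0.023,0,0,0,0],[0.34,-0.035,0,0,0,0],[0.45,-0.047,0,0,0,0],[0.54,-0.055,0,0,0,0]]'; python3 -m creep '[[0.04,-0.005,0,0,0,0],[0.04,-0.005,0,0,0,0],[0.04,-0.005,0,0,0,0]]'
```

```text
[0.61085627 0.23099894 0.11      ]
[0.60926859 0.22892209 0.11      ] (array([0.60941783, 0.22972199, 0.10772123]), np.float64(0.000767126157301762))
clock: 7.53
position: [0.5959, 0.227, 0.2058]
orientation: [180.0, 0.2, -0.0]
force: [0.3, 0.2, -2.1]
gripper_width: 0.0214
clock: 7.78
position: [0.6057, 0.2283, 0.2056]
orientation: [180.0, 0.3, -0.0]
force: [-0.0, -0.4, -2.3]
gripper_width: 0.0216
```

```bash
python3 -m creep '[[0.012,-0.003,0.03,0,0,0],[0.012,-0.003,0.07,0,0,0],[0.012,-0.003,0.11,0,0,0],[0.012,-0.003,0.135,0,0,0],[0.012,-0.003,0.135,0,0,0]]'; python3 -m creep '[[0,0,0,0,0,0],[0,0,0,0,0,0]]'
python3 - <<'E'
from h import *
c=capture("scene");t=capture("top")
o=np.zeros((600,800,3),np.uint8);o[:,:500]=cv2.resize(c["color"][240:360,320:420,::-1],(500,600),interpolation=cv2.INTER_CUBIC)
o[:300,500:]=cv2.resize(t["color"][190:290,190:290,::-1],(300,300),interpolation=cv2.INTER_CUBIC)
cv2.imwrite("pics/p4.png",o)
E
```

```text
clock: 8.2
position: [0.6077, 0.2292, 0.1647]
orientation: [179.9, 0.3, 0.0]
force: [-0.4, 0.3, -2.6]
gripper_width: 0.0219
clock: 8.37
position: [0.61, 0.2295, 0.1681]
orientation: [-180.0, -0.0, 0.0]
force: [0.3, 0.4, -1.8]
gripper_width: 0.0215
```

View pics/p4.png

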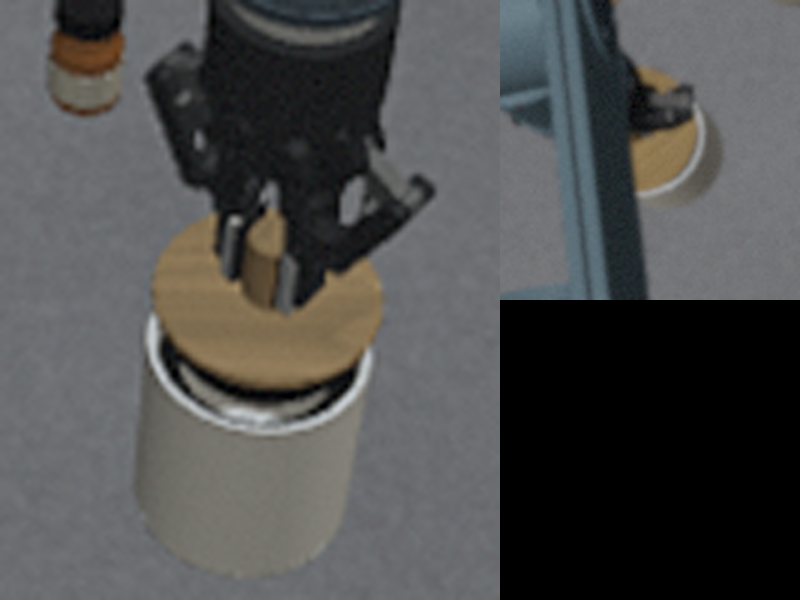

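The lid is over the mouth. I'll check its lateral error from the flange ellipse, which is centred at crop (268,298), scene (373.6,299.6).

```bash
python3 - <<'E'
from h import *
s=capture("scene");st=state();print(st["position"])
z=st["position"][2]-.0245
print(onz(s,(373.6,299.6),z),onz(s,(371.9,308.8),.11))
E
```

```text
[0.61036072 0.22959924 0.16867704]
[0.61268893 0.23321156 0.14417704] [0.61085627 0.23099894 0.11      ]
```

```bash
python3 -m creep '[[-0.003,0.003,0.01,0,0,0],[-0.003,0.003,0.03,0,0,0],[-0.003,0.003,0.045,0,0,0],[-0.003,0.003,0.055,0,0,0]]'; python3 -m creep '[[0,0,0.01,0,0,0],[0,0,0.02,0,0,0],[0,0,0.03,0,0,0],[0,0,0.03,0,0,0]]'
```

```text
clock: 8.85
position: [0.6096, 0.2286, 0.1525]
orientation: [-180.0, -0.1, 0.0]
force: [-3.2, -0.4, 10.3]
gripper_width: 0.0216
clock: 9.18
position: [0.6095, 0.2287, 0.1437]
orientation: [-180.0, -0.1, 0.0]
force: [-2.0, 0.0, 7.7]
gripper_width: 0.0214
```

```bash
python3 -m creep '[[0,0,0.008,0,0,0],[0,0,0.016,0,0,0],[0,0,0.02,0,0,0],[0,0,0.02,0,0,0]]'; python3 -m creep '[[0,0,0.006,0,0,0],[0,0,0.012,0,0,0],[0,0,0.012,0,0,0]]'
```

```text
clock: 9.52
position: [0.6095, 0.2287, 0.1406]
orientation: [-180.0, -0.2, 0.0]
force: [-8.4, -1.3, 21.6]
gripper_width: 0.0215
clock: 9.77
position: [0.6095, 0.2287, 0.1405]
orientation: [-180.0, -0.3, 0.0]
force: [-15.0, -4.4, 39.5]
gripper_width: 0.0216
```

Hard stop at TCP z=0.1405, exactly the height predicted for home. I'll relax the preload, open, lift and look.

```bash
python3 -m creep '[[0,0,-0.01,0,0,0],[0,0,-0.02,0,0,0]]'; python3 -m creep '[[0,0,0,0,0,0],[0,0,0,0,0,0],[0,0,0,0,0,0],[0,0,0,0,0,0],[0,0,0,0,0,0]]' 1;python3 -m creep '[[0,0,-0.05,0,0,0],[0,0,-0.15,0,0,0],[0,0,-0.25,0,0,0],[0,0,-0.25,0,0,0],[0,0,-0.25,0,0,0]]'; python3 -m creep '[[0,0,0,0,0,0],[0,0,0,0,0,0],[0,0,0,0,0,0],[0,0,0,0,0,0],[0,0,0,0,0,0]]' 0
```

```text
clock: 9.93
position: [0.6093, 0.2286, 0.1409]
orientation: [-180.0, -0.2, 0.0]
force: [0.4, 0.9, -2.3]
gripper_width: 0.0211
clock: 10.35
position: [0.6089, 0.2286, 0.1379]
orientation: [180.0, 0.1, -0.0]
force: [-0.4, -0.4, -0.4]
gripper_width: 0.0803
clock: 10.77
position: [0.6103, 0.2289, 0.2159]
orientation: [-179.9, -0.3, 0.0]
force: [-0.4, 0.5, -0.0]
gripper_width: 0.0853
clock: 11.18
position: [0.6087, 0.2285, 0.2128]
orientation: [180.0, 0.1, -0.0]
force: [-0.5, -0.6, 0.5]
gripper_width: 0.0252
```

```bash
python3 -m creep '[[0,0,0.02,0,0,0],[0,0,0.06,0,0,0],[0,0,0.1,0,0,0],[0,0,0.12,0,0,0],[0,0,0.12,0,0,0]]'
```

```text
clock: 11.6
position: [0.6075, 0.2282, 0.1745]
orientation: [179.9, 0.3, -0.0]
force: [0.3, 0.1, -0.5]
gripper_width: -0.0002
```

```bash
python3 -m creep '[[0,0,0.01,0,0,0],[0,0,0.02,0,0,0],[0,0,0.03,0,0,0],[0,0,0.04,0,0,0],[0,0,0.04,0,0,0]]'
```

```text
clock: 12.02
position: [0.6094, 0.2287, 0.171]
orientation: [-180.0, -0.2, 0.0]
force: [-9.7, -2.5, 23.5]
gripper_width: 0.0002
```

The knob top stops the tool at 0.171 with 23 N, which is home. Retreating for a last look.

```bash
python3 -m creep '[[0,0,-0.06,0,0,0],[0,0,-0.15,0,0,0],[0,0,-0.25,0,0,0],[-0.1,0,-0.3,0,0,0],[-0.2,0,-0.3,0,0,0]]'; python3 -m creep '[[-0.1,0,0,0,0,0],[-0.22,0,0,0,0,0],[-0.34,0,0,0,0,0],[-0.34,0,0,0,0,0],[-0.34,0,0,0,0,0]]'
python3 - <<'E'
from h import *
c=capture("scene");t=capture("top")
o=np.zeros((600,800,3),np.uint8);o[:,:800]=cv2.resize(c["color"][180:360,200:440,::-1],(800,600),interpolation=cv2.INTER_CUBIC)
cv2.imwrite("pics/f5.png",o);cv2.imwrite("pics/f5t.png",t["color"][:,:,::-1])
hsv=cv2.cvtColor(c["color"],cv2.COLOR_RGB2HSV);m=cv2.inRange(hsv,(10,60,90),(24,190,255));m=cv2.morphologyEx(m,cv2.MORPH_OPEN,np.ones((3,3)))
for k in cv2.findContours(m,cv2.RETR_EXTERNAL,2)[0]:
    if 500<cv2.contourArea(k)<3000:
        e=cv2.fitEllipse(cv2.convexHull(k));print(np.round(e[0],1),np.round(e[1],1),onz(c,e[0],.116)[:2])
E
```

```text
clock: 12.43
position: [0.5516, 0.2288, 0.2603]
orientation: [-179.9, -0.5, -0.1]
force: [0.1, -0.9, 0.3]
gripper_width: -0.0002
clock: 12.85
position: [0.4455, 0.2288, 0.2566]
orientation: [-180.0, -0.1, 0.1]
force: [1.3, -0.8, 0.6]
gripper_width: -0.0003
[354.2 397.1] [42.7 48.3] [0.81469849 0.33679438]
[371.8 306.8] [35.  45.3] [0.61075843 0.23007042]
[289.4 261.2] [30.5 41.7] [ 0.62541919 -0.00224376]
[234.1 224.9] [27.  39.2] [ 0.62158114 -0.19665282]
[620.2  61.6] [23.6 76.1] [-1.0486728   0.22819156]
```

View pics/f5.png

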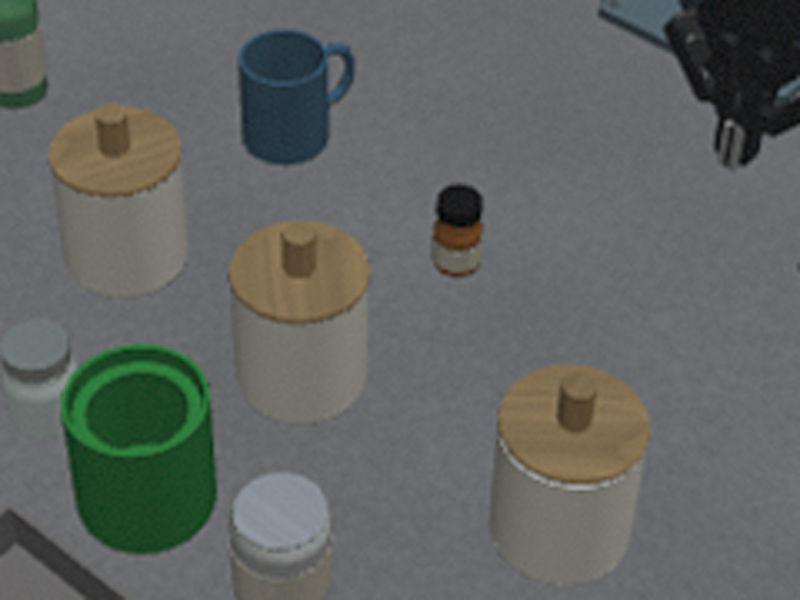

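All three look shut, but a bright sliver shows under A's lid at crop (575,485). I'll press A harder to rule out a remaining gap, since B took 55 N.

```bash
python3 -m creep '[[0.13,0,0,0,0,0],[0.26,0,0,0,0,0],[0.39,0,0,0,0,0],[0.54,0,0.05,0,0,0],[0.54,0,0.15,0,0,0]]'; python3 -m creep '[[0,0,0.05,0,0,0],[0,0,0.1,0,0,0],[0,0,0.12,0,0,0],[0,0,0.12,0,0,0],[0,0,0.12,0,0,0]]'
```

```text
clock: 13.37
position: [0.6196, 0.2278, 0.2139]
orientation: [-179.9, -0.8, -0.2]
force: [0.5, -0.9, 0.1]
gripper_width: -0.0003
clock: 13.78
position: [0.6101, 0.2285, 0.1747]
orientation: [-180.0, -0.0, -0.0]
force: [0.3, -0.5, 0.3]
gripper_width: -0.0001
```

```bash
python3 -m creep '[[0,0,0.01,0,0,0],[0,0,0.02,0,0,0],[0,0,0.03,0,0,0],[0,0,0.04,0,0,0],[0,0,0.04,0,0,0]]';python3 -m creep '[[0,0,0.01,0,0,0],[0,0,0.02,0,0,0],[0,0,0.02,0,0,0]]'
```

```text
clock: 14.2
position: [0.6101, 0.2288, 0.1709]
orientation: [-180.0, -0.4, 0.0]
force: [-12.9, -3.3, 35.0]
gripper_width: 0.0002
clock: 14.45
position: [0.6102, 0.2288, 0.1707]
orientation: [-179.9, -0.7, 0.1]
force: [-23.4, -6.6, 62.4]
gripper_width: -0.0004
```

A stops at 0.1707 under 62 N, matching B's 0.1706 at 55 N, so it's on the hard rim. Backing off for one final close look.

```bash
python3 -m creep '[[0,0,-0.03,0,0,0],[0,0,-0.12,0,0,0],[0,0,-0.22,0,0,0],[-0.1,0,-0.33,0,0,0],[-0.2,0,-0.33,0,0,0]]'; python3 -m creep '[[-0.1,0,0,0,0,0],[-0.22,0,0,0,0,0],[-0.34,0,0,0,0,0],[-0.34,0,0,0,0,0],[-0.34,0,0,0,0,0]]'; python3 -m creep '[[0,0,0,0,0,0],[0,0,0,0,0,0],[0,0,0,0,0,0],[0,0,0,0,0,0]]'
python3 - <<'E'
from h import *
c=capture("scene");t=capture("top")
o=np.zeros((600,800,3),np.uint8);o[:,:400]=cv2.resize(c["color"][260:365,340:410,::-1],(400,600),interpolation=cv2.INTER_CUBIC)
o[:300,400:]=cv2.resize(t["color"][:,:,::-1],(400,300));o[300:,400:]=cv2.resize(c["color"][:,:,::-1],(400,300));cv2.imwrite("pics/f6.png",o)
E
```

```text
clock: 14.87
position: [0.5526, 0.2289, 0.2623]
orientation: [-179.9, -0.7, -0.1]
force: [0.8, -0.1, 1.6]
gripper_width: 0.0006
clock: 15.28
position: [0.4455, 0.2289, 0.2567]
orientation: [-180.0, -0.1, 0.1]
force: [-0.1, -0.1, 0.4]
gripper_width: 0.0
clock: 15.62
position: [0.448, 0.2285, 0.2555]
orientation: [180.0, 0.0, -0.0]
force: [-0.3, 0.2, -0.2]
gripper_width: 0.0002
```

View pics/f6.png

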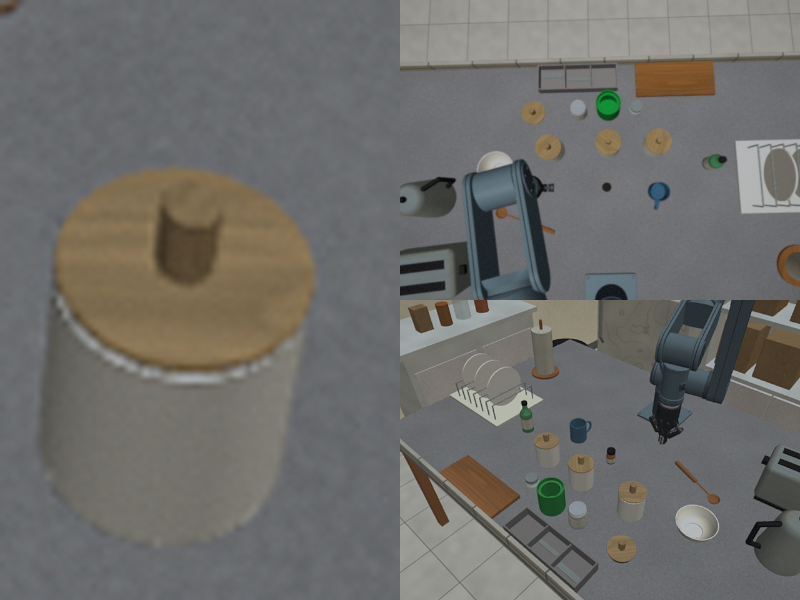

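The close crop shows no dark plug, but a bright rim sliver on the near-left of A at (177,375) suggests a small offset. As a check with numbers, I'll triangulate the flanges of A, B and C from both views.

```bash
python3 - <<'E'
from h import *
E={};C={}
for n in("top","scene"):
    c=C[n]=capture(n);hsv=cv2.cvtColor(c["color"],cv2.COLOR_RGB2HSV);m=cv2.inRange(hsv,(10,60,90),(24,190,255));m=cv2.morphologyEx(m,cv2.MORPH_OPEN,np.ones((3,3)))
    E[n]=[cv2.fitEllipse(cv2.convexHull(k)) for k in cv2.findContours(m,cv2.RETR_EXTERNAL,cv2.CHAIN_APPROX_NONE)[0] if 500<cv2.contourArea(k)<3000]
a=np.linspace(0,2*np.pi,180,endpoint=False)
for nm,p in dict(A=(.6095,.229,.116),B=(.62,-.199,.116),C=(.621,-.004,.116)).items():
    e={}
    for n in E:
        e[n]=min(E[n],key=lambda e:np.hypot(*(np.array(e[0])-proj(C[n],p))))
        q=np.array([proj(C[n],(p[0]+.0505*np.cos(t),p[1]+.0505*np.sin(t),p[2])) for t in a],np.float32)
        f=cv2.fitEllipse(q);print(nm,n,"seen",np.round(e[n][0],1),np.round(e[n][1],1),round(e[n][2]),"level disc",np.round(f[0],1),np.round(f[1],1),round(f[2]))
    x,g=tri(C["scene"],e["scene"][0],C["top"],e["top"][0]);print(nm,np.round(x,4),round(g,4))
E
```

```text
A top seen [237.2 235.1] [40.8 41.9] 79 level disc [236.5 234.1] [40.9 42.1] 54
A scene seen [371.8 306.8] [35.  45.3] 100 level disc [371.8 306.8] [34.8 46. ] 99
A [0.6075 0.2281 0.1116] 0.0002
B top seen [413.2 225.7] [40.8 41.6] 104 level disc [413.8 225.3] [41.2 42.3] 116
B scene seen [234.  224.9] [27.1 39.3] 85 level disc [233.8 224.5] [25.8 39.9] 84
B [ 0.6196 -0.1984  0.1135] 0.0012
C top seen [333.  226.7] [41.1 41.3] 115 level disc [332.8 227. ] [41.3 41.9] 89
C scene seen [289.4 261.2] [30.6 41.7] 89 level disc [290.1 260.3] [29.8 42.3] 89
C [ 0.6223 -0.0048  0.1118] 0.0006
```

A's flange is level and at C's height (0.1116 m against 0.1118 m). It sits about 2.5 mm from the rim centre, and the plug's clearance in the mouth limits that to 3 mm. Handing in.

```bash
python3 -c "
from bench import *
print(state()['clock'],sign_off())"
```

```text
the job is handed in; nothing more can be done
15.8167 None
```

All three canisters look properly shut, and I handed the job in at 15.8 s of the 48 s. The hand-in gave no verdict, so this rests on my own checks.

- **Canister B:** I pressed its lid with the closed fingertips until it stopped hard, with the tool at 0.1706 m under 55 N. The first press landed about 9 mm off the knob's centre, so I recentred and pressed again. Its plug no longer shows.
- **Canister A:** I gripped the loose lid nearest the base by its knob, set it in the mouth and pressed it to a hard stop. I then pressed the knob top, and it stopped at 0.1707 m under 62 N, the same height as B.
- **Final camera checks:** A's flange looks level and triangulates to 0.1116 m, against 0.1118 m for C and 0.1135 m for B. The true height is 0.116 m, so these low readings only show that the lids agree to about 2 mm. C was never touched.
- **A sign that A's lid is slightly off-centre:** a thin bright sliver of rim shows on its near-left side. I measured it 1 to 2.5 mm off-centre, within the 6 mm allowed.
- **Not checked directly:** the sealing ring's position, which I infer from the hard stop. The bystanders look undisturbed in the last pictures, though the arm hid part of the top view and I did not measure them.

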